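# Close the slide incubator's cover gently and lock its lever

## Task

Close the slide incubator: take its open cover by the tongue, lower it gently (do not let it drop or slam) until it lies fully shut, and then push the lever on the incubator's side down until its detent holds it there, without leaning hard on it. Let go of everything, and leave the other things on the bench standing where they are.

Things in the scene. Friction and masses are not known exactly. Their poses are not given: they have to be found in the camera images.
- incubator: White slide incubator fixed to the bench: open-topped housing 190 mm deep (x -75 to +115), 220 wide (y), 105 high (the shut cover's top lies at 117). Origin on the bench under it; x points from its front (tongue side, toward the robot) to its hinge side, y to its left, z up.
- light_bar (a point): Middle of the light bar's front lower edge, at x +105, y 0, z 425 mm on the incubator. The bar is 50 mm deep (x), 430 long (y), 25 high, on two 16 mm posts at x +140, y +-205. It overhangs the raised cover: an upright gripper over the tongue strikes it, so hold the tool leaning back some 30 to 38 degrees toward the incubator's front (fingers pointing forward and down).
- cover_hinge (a point): Point on the cover's hinge axis at its middle, at x +80, y 0, z 105 mm on the incubator; axes as the incubator's (hinge axis along y).
- cover (a joint): Cover angle (rad): 0 = fully shut on its stop, 1.57 = upright, 1.9 = open stop. Starts just past upright (1.66 to 1.82), where hinge friction (0.12 N m) holds it; below about 1.2 it falls shut unless held (cover 0.3 to 0.5 kg; 2 to 3 N at the tongue carries it). Gently: under 1.5 rad/s over the last 0.35 rad; let go only once it rests on the stop.
- cover_grip (a point): Gripping point in the black tongue, 187 mm from the hinge axis (and 3 mm off the cover's x axis, +z side). The tongue juts from the middle of the cover's front edge along the cover's -x (up when open, toward the robot when shut): 26 mm wide along y (pinch this width), 14 thick (z), 152 to 212 mm from the hinge. Axes turn with the cover; when shut they equal the incubator's.
- cover_edge (a point): Middle of the cover's front edge, 155 mm from the hinge axis. The cover is a grey plate 155 mm long, 220 wide, 16 thick. As it comes down the tongue may turn between the finger pads. When shut, the housing's front wall is 30 mm behind the gripping point, so the fingers must then point nearly straight down.
- lever_pivot (a point): Pivot of the steel locking lever, on the incubator's right (-y) side: x +60, y -145, z 90 mm on the incubator; axes as the incubator's (lever turns about y).
- lever_angle (a joint): How far the lever is pressed (rad): 0 = raised (sprung up 0.55 rad above level), 0.55 = level, on its lower stop. Pressed at the pad, the sprung lever resists with about 6 to 8 N at first, less as it sinks, and past about 0.36 rad its over-centre detent snaps it to the lower stop and holds it; let go earlier it springs back up. The lower stop is rigid.
- lever: The steel locking lever, 145 mm bar, 10 wide, 12 thick, with a black pad on its free end: 60 mm long, 34 wide, 14 thick, centred 150 mm from the pivot toward the incubator's front. Origin at its pivot; axes equal the incubator's while it is raised.
- pad_top (a point): Middle of the pad's upper face; 150 mm along the lever from the pivot and 7 mm above the lever's centre line. Raised it stands about 175 mm over the bench, fully pressed 97 mm, and 150 mm in front of the pivot.
- reagent_bottle: Bystander: amber bottle, 60 mm across, 130 high, to the right of the lever; origin at the centre of its underside.
- tube_rack: Bystander: white rack of capped tubes, 70 x 160 mm, 89 high, left of the incubator; origin at the centre of its underside.
- slide_box: Bystander: grey flat box 90 x 150 mm, 34 high; origin at the centre of its underside.
- beaker: Bystander: glass beaker, 70 mm across, 90 high; origin at the centre of its underside.
- slide_tray: Bystander: low aluminium tray 75 x 190 mm, 18 high, on the bench in front of the incubator; origin at the centre of its underside.
- jar: Bystander: white jar, 70 mm across, 75 high, close beside the incubator's left wall; origin at the centre of its underside.

How it is judged:
On the way, in this order (a step that is already met when the one before it is completed fails the run):
1. the cover lies fully shut, the lever still up (value of joint cover below 0.03 rad and value of joint lever_angle below 0.25 rad), for 0.2 s.
2. the lever is down in its detent (value of joint lever_angle above 0.5 rad), for 0.2 s.
At the end, for the whole second after the job is handed in: cover within 0.03 rad of fully shut and the lever past 0.5 rad, held by its detent (value of joint cover below 0.03 rad and value of joint lever_angle above 0.5 rad); the robot touches nothing.
It fails at once if the cover falls or is slammed: faster than 1.5 rad/s within the last 0.35 rad (value of joint cover below 0.35 rad and velocity of joint cover below -1.5 rad/s).
It fails at once if the lever is leaned on with more than 45 N (contact force between anything else and lever above 45 N).
It fails at once if a bystander is shoved more than 40 mm or tipped (distance of any of reagent_bottle, tube_rack, slide_box, beaker, slide_tray, jar from where it was at the start of the episode above 0.04 m or angle between any of reagent_bottle, tube_rack, slide_box, beaker, slide_tray, jar's own z axis and vertical above 0.5 rad).
It also fails if it takes over 62 s, if anything falls off the work surface, if the arm or the gripper's body presses on something with over 40 N, if the wrist force passes 120 N, or if a joint passes its speed limit or range.

## Robot

A 7-joint arm with a two-finger parallel gripper is mounted at the origin on the work surface. World frame = base frame: x ahead of the robot, y to its left, z up, the work surface at z = 0. Lengths are in m, angles in rad, forces in N, time in s.
With the tool pointing down it reaches from about 0.4 to 0.85 m from the base axis. Payload 10.4 kg.
Tool frame: the origin (TCP) lies at the very end of the fingers, on their centre line; the grasp point (between the pads) lies 19 mm behind it; z points along the fingers, y is the direction in which the jaws open and shut (so a half turn about z gives the same grasp; the last joint's range is limited). The gripper opens to 85 mm and grips with 20 to 120 N. Pads are 22 mm wide; open, the fingers measure 114 mm over their backs; the gripper's body (76 mm by 85 mm) begins 54 mm behind the grasp point. The pads swing forward as they close: fully open they stand 13 mm farther back than shut.
Start: joints at [1.189, 0.332, -0.065, 1.46, 0.022, 1.35, -0.088], TCP at [0.219, -0.585, 0.231] pointing down, gripper open.
Joint ranges: [-2.6, 2.6], [-0.5, 2.12], [-1.47, 1.34], [0.16, 2.42], [-1.27, 4.41], [0.06, 2.06], [-2.6, 2.6]. Speed limits (rad/s): [2.22, 2.22, 2.79, 2.79, 3.14, 3.14, 3.14].

## Interface

Orientations are given as a unit quaternion [x, y, z, w].
In Python, from workcell import get_obs, camera, camera_info, hand_in gives the robot as it stands.
- The arm moves only by the tool move_arm, never from a script. Its argument "moves" is a list of rows, each a list of 3 entries, a list of its own where there are three numbers: the shift along the tool's x, y, z in units of 25 mm (1.0 is 25 mm), then the turn, a rotation vector about the tool's x, y, z in degrees, then the opening, from 0 (shut) to 1 (fully open). A call has 1 to 5 rows; each row shifts and turns the commanded pose from where the row before left it, along the tool's axes as they then stand; what a row does not reach is not made up. A row lasts 1/8 s, in which the tool goes at most 62.5 mm and 10.7 degrees, less where a joint would pass 70% of its speed; a pose out of reach is approached as far as the arm can. A call is refused whole if a number of a shift passes 1 or a number of a turn 10.7, either way. A call with a gripper value outside its range is refused whole. The fingers move at their own pace and stop on an object; "squeeze" is the grip in N (left out, the last holds). Time passes only in rows, so rows that do not move let the fingers close. It gives the time, the measured TCP pose, the force and the opening at its end, in the units of the state.
- get_obs(): the state, without advancing time (a new reading comes with each control period).
- camera(name): name is "scene" or "top" or "wrist"; returns the picture (400x640x3 uint8, red, green, blue); there is no depth.
- camera_info(name): a dict with "fx", "fy", "cx", "cy" (pixels), "D" ([k1, k2, p1, p2, k3] as OpenCV has them; the pictures are not rectified), "origin" and "rotation" of the camera in the world. Camera axes: x right, y down, z forward; pixel columns grow to the right and rows downward; lengths in m; the calibration is good to about 2 mm. A picture is of the moment at which its call begins: read the wrist's pose just before it. camera_info takes no time and is no camera call; for the wrist camera it gives the pose at the moment of the call.
- hand_in(): hands the job in, once; it reports no verdict.
The state is a dict: "clock": time; "joint_pos": joint angles; "joint_velocities": joint speeds; "tau": joint torques, N m; "position": TCP position; "ee_rot": TCP orientation; "ft_force": force on the tool from outside, world axes, zero at the start; "torque": the same for the moment, N m; "grip_width": opening from 0.0 (shut) to 1.0 (fully open).
Only numpy, scipy, OpenCV 4.12 (cv2) and the standard library are available. Lean on these libraries where they do the work, as an engineer would, in place of code of your own. Each camera call takes 0.05 s, during which the arm holds its last target. There are 200 camera calls.

## Working session

There is one attempt and no reset: what is moved stays moved. The work goes in short steps, Python scripts to look and compute and a tool call to move; the robot and the scene stay as the last step left them, time stands still between calls to the robot, and variables do not carry over. Pictures are saved under pics/ and viewed, about 8 in all and at most 12, crops included, and the job is handed in when it is done.

Besides the shell and the picture viewer there is one more tool, called after "Call:" as name(argument=value, ...), one argument or row to a line, values as JSON. move_arm: Moves the arm, as the interface text tells. Its arguments: {"type":"object","properties":{"moves":{"type":"array","items":{"type":"array"}},"squeeze":{"type":"number"}},"required":["moves"]}

```bash
ls; mkdir -p pics
python3 - <<'E'
from workcell import *
import cv2
for n in("scene","top"):
    cv2.imwrite(f"pics/{n}0.png",camera(n)[:,:,::-1]); i=camera_info(n); print(n,i)
o=get_obs();print({k:o[k] for k in("clock","position","ee_rot","ft_force","grip_width")})
E
```

```text
pics
scene {'fx': 373.5660702162045, 'fy': 373.5660702162045, 'cx': 318.63866520642546, 'cy': 201.45529553574693, 'D': array([-0.08812668,  0.        ,  0.        ,  0.        ,  0.        ]), 'origin': array([0.89045361, 0.45658416, 1.01559543]), 'rotation': array([ 0.33879507,  0.88555573, -0.29672553, -0.11385479])}
top {'fx': 496.15929044052496, 'fy': 496.15929044052496, 'cx': 322.89779640573266, 'cy': 202.44914409383196, 'D': array([-0.13718064,  0.        ,  0.        ,  0.        ,  0.        ]), 'origin': array([0.28219337, 0.05344773, 1.7254344 ]), 'rotation': array([ 0.70710111, -0.70364948,  0.0551177 , -0.04298209])}
{'clock': 0.1, 'position': array([ 0.21935948, -0.58488332,  0.23058161]), 'ee_rot': array([ 9.83948367e-01,  1.78452238e-01, -1.44780865e-04, -6.23861553e-04]), 'ft_force': array([-0.23952485, -0.00382506,  0.52579089]), 'grip_width': 1.0005710812377546}
```

View pics/scene0.png

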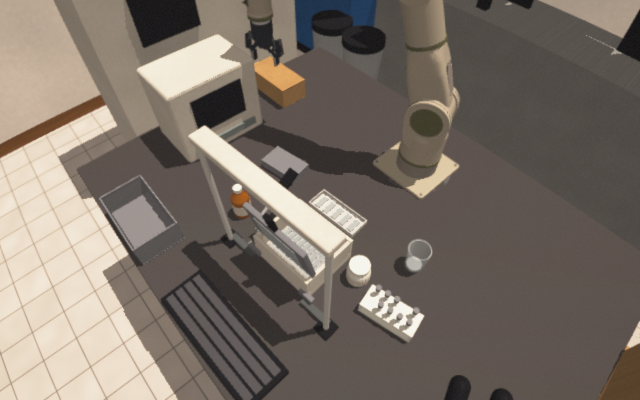

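View pics/top0.png

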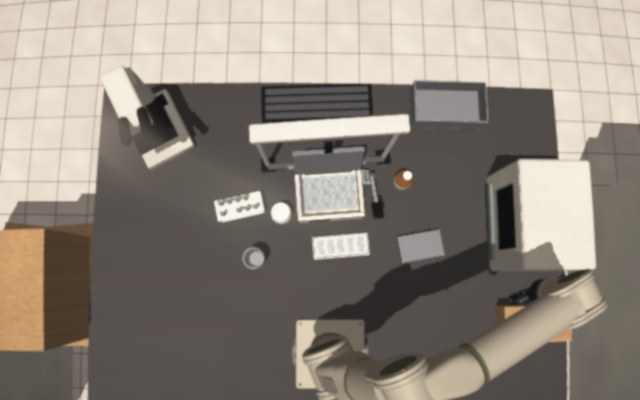

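The scene view shows the incubator with the cover up under the bar (about 290,240). The top view shows the housing at about (295-365, 170-220), the bar at (250-408, 117-145) and the lever pad at about (377,207). I'll enlarge both.

Run:
```python
import cv2
a=cv2.imread("pics/top0.png")[105:265,240:420]; cv2.imwrite("pics/topc.png",cv2.resize(a,None,fx=3.7,fy=3.7,interpolation=2))
a=cv2.imread("pics/scene0.png")[120:345,180:380]; cv2.imwrite("pics/scenec.png",cv2.resize(a,None,fx=2.6,fy=2.6,interpolation=2))
```

```text
(no output)
```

View pics/topc.png

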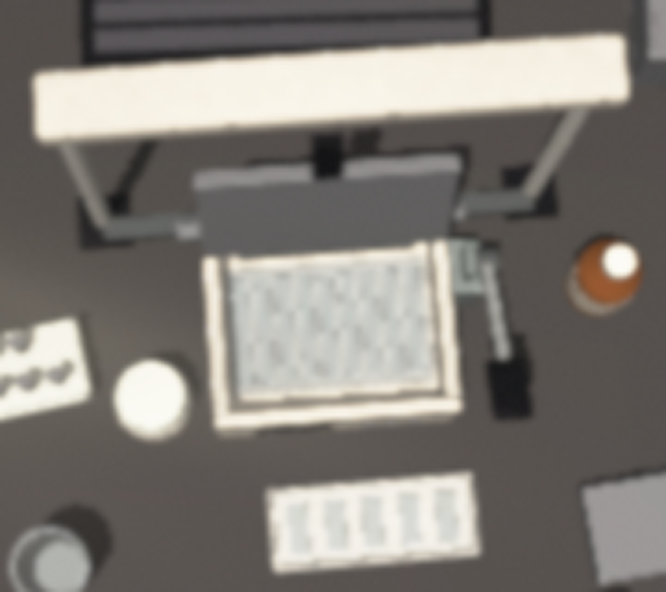

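View pics/scenec.png

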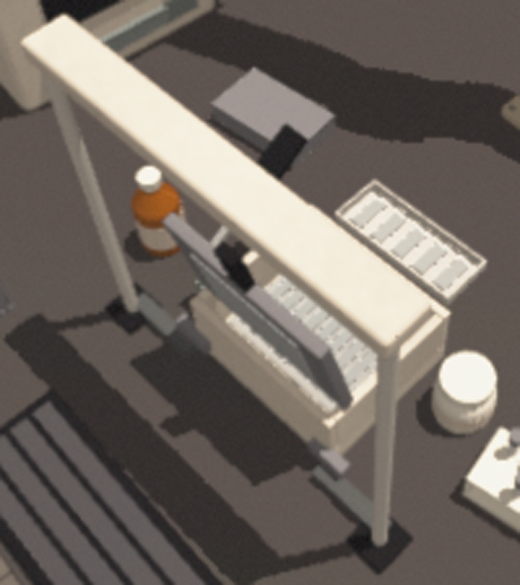

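The crops show the bar's front lower edge running (38,140) to (628,102) and the housing's top front edge (217,418) to (460,402). The cover's edge corners are at (193,188) and (461,174), and the pad centre is at (509,386).

```bash
cat > h.py <<'E'
import numpy as np, cv2
from scipy.spatial.transform import Rotation as R
from workcell import *
def proj(n,P,info=None):
    i=info or camera_info(n); Rc=R.from_quat(i["rotation"]).as_matrix() if np.shape(i["rotation"])==(4,) else np.array(i["rotation"])
    p=(np.atleast_2d(P)-i["origin"])@Rc
    K=np.array([[i["fx"],0,i["cx"]],[0,i["fy"],i["cy"]],[0,0,1]])
    return cv2.projectPoints(p.reshape(-1,1,3),np.zeros(3),np.zeros(3),K,i["D"])[0].reshape(-1,2)
def W(p,P):  # incubator -> world
    return R.from_euler("z",p[2]).apply(np.atleast_2d(P))+[p[0],p[1],0]
def C(th,L):  # cover local -> incubator
    return R.from_euler("y",th).apply(np.atleast_2d(L))+[.08,0,.105]
E
python3 - <<'E'
from h import *
from scipy.optimize import least_squares
print(R.from_quat(camera_info("top")["rotation"]).as_matrix().round(2))
px=np.array([[38,140],[628,102],[625,37],[35,74],[217,418],[460,402],[509,386],[193,188],[461,174]])/3.7+[240,105]
fix=np.array([[.105,.215,.425],[.105,-.215,.425],[.155,-.215,.45],[.155,.215,.45],[-.075,.11,.105],[-.075,-.11,.105],[-.0642,-.145,.1744]])
def pts(q): return np.vstack([W(q,fix),W(q,C(q[3],[[-.155,.11,-.004],[-.155,-.11,-.004]]))])
s=least_squares(lambda q:(proj("top",pts(q))-px).ravel(),[.6,0,0,1.7],loss="soft_l1")
print(s.x,(proj("top",pts(s.x))-px).round(1).tolist()); q=s.x
np.save("q.npy",q)
P=np.vstack([W(q,fix),W(q,C(q[3],[[-.155,.11,-.004],[-.155,-.11,-.004],[-.212,0,.003],[-.187,0,.003]]))])
print(((proj("scene",P)-[180,120])*2.6).round().tolist()); print(P.round(3).tolist())
E
```

```text
[[ 0.   -0.99  0.14]
 [-1.   -0.01 -0.02]
 [ 0.02 -0.14 -0.99]]
[0.53481717 0.00380929 0.07218075 1.73647682] [[0.8, 0.4], [-0.6, 1.0], [0.1, -1.8], [-0.4, -2.3], [-0.8, 1.4], [0.2, 1.3], [-0.1, -1.0], [0.4, 0.3], [0.3, -0.4]]
[[423.0, 321.0], [65.0, 32.0], [10.0, 39.0], [374.0, 349.0], [446.0, 311.0], [306.0, 200.0], [275.0, 151.0], [327.0, 344.0], [170.0, 207.0], [225.0, 248.0], [231.0, 261.0]]
[[0.624, 0.226, 0.425], [0.655, -0.203, 0.425], [0.705, -0.199, 0.45], [0.674, 0.229, 0.45], [0.452, 0.108, 0.105], [0.468, -0.111, 0.105], [0.481, -0.145, 0.174], [0.628, 0.121, 0.259], [0.644, -0.099, 0.259], [0.652, 0.012, 0.314], [0.648, 0.012, 0.289]]
```

Call:
move_arm(
  moves=[
    [[0.3, -1, -0.8], [0, 0, 3.3], 1],
    [[0.25, -1, -0.8], [0, 0, 3.3], 1],
    [[0.2, -1, -0.8], [0, 0, 3.3], 1],
    [[0.15, -1, -0.8], [0, 0, 3.3], 1],
    [[0.1, -1, -0.8], [0, 0, 3.3], 1],
  ],
  squeeze=20,
)

```text
clock: 0.72
position: [0.2133, -0.4565, 0.3316]
ee_rot: [0.999, 0.034, -0.0, -0.0]
ft_force: [0.3, -0.7, -0.0]
grip_width: 0.999
```

Call:
move_arm(
  moves=[
    [[0.4, -1, -0.8], [0, 0, 0], 1],
    [[0.4, -1, -0.8], [0, 0, 0], 1],
    [[0.4, -1, -0.8], [0, 0, 0], 1],
    [[0.4, -1, -0.8], [0, 0, 0], 1],
    [[0.4, -1, -0.6], [0, 0, 0], 1],
  ],
)

```text
clock: 1.35
position: [0.2547, -0.3284, 0.4269]
ee_rot: [0.999, 0.035, 0.0, 0.0]
ft_force: [0.1, 0.2, 0.5]
grip_width: 1.0
```

Call:
move_arm(
  moves=[
    [[0.4, -1, 0], [0, 0, 0], 1],
    [[0.4, -1, 0], [0, 0, 0], 1],
    [[0.4, -1, 0], [0, 0, 0], 1],
    [[0.4, -1, 0], [0, 0, 0], 1],
    [[0.4, -1, 0], [0, 0, 0], 1],
  ],
)

```text
clock: 1.98
position: [0.2956, -0.2002, 0.4261]
ee_rot: [0.999, 0.035, -0.0, -0.0]
ft_force: [1.1, -0.6, -0.1]
grip_width: 1.005
```

Call:
move_arm(
  moves=[
    [[0.7, -1, 0], [0, 0, 0], 1],
    [[0.7, -1, 0], [0, 0, 0], 1],
    [[0.7, -1, 0], [0, 0, 0], 1],
    [[0.7, -1, 0], [0, 9, 0], 1],
    [[0.7, -1, 0], [0, 9, 0], 1],
  ],
)

```text
clock: 2.6
position: [0.3745, -0.0693, 0.429]
ee_rot: [0.987, 0.035, 0.159, -0.006]
ft_force: [0.3, 1.3, -0.7]
grip_width: 0.999
```

Call:
move_arm(
  moves=[
    [[0.5, -1, 0], [0, 9, 0], 1],
    [[0, -1, 0], [0, 8, 0], 1],
    [[0, -0.6, 0], [0, 0, 0], 1],
    [[0, 0, 0], [0, 0, 0], 1],
  ],
)

```text
clock: 3.1
position: [0.3817, -0.0528, 0.4295]
ee_rot: [0.983, 0.032, 0.182, -0.001]
ft_force: [-0.6, -0.0, 0.1]
grip_width: 0.999
```

```bash
cat >> h.py <<'E'
q=np.load("q.npy")
def tool(a):  # tool rotation leaning a deg, jaws along incubator y
    return R.from_euler("z",q[2])*R.from_euler("y",-np.radians(a))*R.from_euler("x",np.pi)
def goto(p,a):
    o=get_obs(); r=R.from_quat(o["ee_rot"])
    print("clock",o["clock"],"pos",o["position"].round(4),"shift units",(r.inv().apply(p-o["position"])/.025).round(2),"turn",np.degrees((r.inv()*tool(a)).as_rotvec()).round(1),"F",o["ft_force"].round(1),o["grip_width"])
E
python3 - <<'E'
from h import *
o=get_obs();cv2.imwrite("pics/w1.png",camera("wrist")[:,:,::-1]);i=camera_info("wrist")
import pickle;pickle.dump(i,open("w1.pkl","wb"))
g=W(q,C(q[3],[-.187,0,.003]))[0]; z=tool(35).as_matrix()[:,2]
goto(g+.019*z,35); goto(g-.06*z,35)
L=[[-.212,.013,-.004],[-.212,-.013,-.004],[-.155,.013,-.004],[-.155,-.013,-.004],[-.155,.11,-.004],[-.155,-.11,-.004]]
print(proj("wrist",W(q,C(q[3],L))).round().tolist())
E
```

```text
clock 3.15 pos [ 0.3816 -0.0538  0.4295] shift units [ 8.26 -2.04  9.85] turn [ 0.8 14.  -0.3] F [-0.3  0.5 -0.3] 1.0011090368573057
clock 3.15 pos [ 0.3816 -0.0538  0.4295] shift units [ 7.5  -2.    6.78] turn [ 0.8 14.  -0.3] F [-0.3  0.5 -0.3] 1.0011090368573057
[[261.0, -27.0], [286.0, -27.0], [270.0, 17.0], [291.0, 17.0], [191.0, 19.0], [370.0, 17.0]]
```

View pics/w1.png

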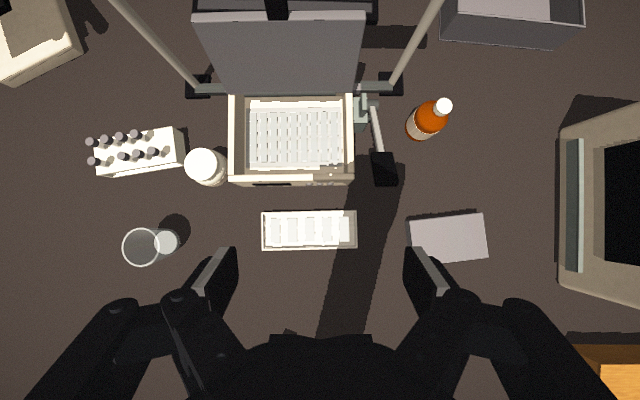

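The wrist view shows the cover's edge corners at (193,20) and (366,12), the tongue base at about (267-287, 19), the housing's front corners at (229,180) and (354,178), and the pad centre at (384,169). The predictions fall within a few pixels of these. The arm stopped short of its commanded turn, so I'll refine the pose and check the joints.

Run:
```python
from h import *
import pickle
from scipy.optimize import least_squares
i=pickle.load(open("w1.pkl","rb")); it=camera_info("top")
pt=np.array([[38,140],[628,102],[217,418],[460,402],[509,386],[193,188],[461,174]])/3.7+[240,105]
pw=np.array([[229,180],[354,178],[384,169],[193,20],[366,12],[267,19],[287,18]])
H=[[-.075,.11,.105],[-.075,-.11,.105],[-.0642,-.145,.1744]]; B=[[.105,.215,.425],[.105,-.215,.425]]
E=[[-.155,.11,-.004],[-.155,-.11,-.004]];T=[[-.155,.013,-.004],[-.155,-.013,-.004]]
def res(s):
    a=proj("top",np.vstack([W(s,B+H),W(s,C(s[3],E))]),it)-pt
    b=proj("wrist",np.vstack([W(s,H),W(s,C(s[3],E+T))]),i)-pw
    return np.vstack([a*1.5,b])
s=least_squares(lambda v:res(v).ravel(),q,loss="soft_l1")
print(s.x,res(s.x).round(1).tolist()); np.save("q.npy",s.x)
print(get_obs()["joint_pos"])
```

```text
[0.53200463 0.00526421 0.07526836 1.75154432] [[0.2, 2.5], [-1.9, 2.7], [-1.8, 3.6], [-0.3, 3.1], [-0.8, -0.4], [-0.3, 1.0], [-0.5, -0.5], [-2.7, -1.5], [1.2, -1.1], [1.0, -5.5], [-3.3, -0.2], [2.0, 5.3], [1.0, -1.1], [2.2, -0.4]]
[ 0.32451809 -0.49909989 -0.15594897  1.86706996 -0.1507565   1.40852087
 -1.33655329]
```

Call:
move_arm(
  moves=[
    [[1, -0.4, 1], [0, 0, 0], 1],
    [[1, -0.4, 1], [0, 0, 0], 1],
    [[1, -0.4, 0.8], [0, 0, 0], 1],
    [[1, -0.4, 0.8], [0, 7, 0], 1],
    [[0.5, -0.4, 0], [0, 7, 0], 1],
  ],
)

```text
clock: 3.78
position: [0.5161, 0.0011, 0.3851]
ee_rot: [0.953, 0.028, 0.301, -0.004]
ft_force: [-0.9, 0.2, 0.2]
grip_width: 1.0
```

```bash
cat >> h.py <<'E'
def G(th,a): # TCP for grip point at cover angle th, lean a
    return W(q,C(th,[-.187,0,.003]))[0]+.019*tool(a).as_matrix()[:,2]
E
python3 - <<'E'
from h import *
print(get_obs()["joint_pos"]);t=G(q[3],35);print(t)
goto(t-.06*tool(35).as_matrix()[:,2],35); goto(t,35)
E
```

```text
[ 0.30062396 -0.39171928 -0.29725931  1.96635011 -0.16045464  0.94123725
 -1.46916469]
[0.65910895 0.01484925 0.27285049]
clock 3.775 pos [0.5161 0.0011 0.3851] shift units [ 2.13 -0.23  4.57] turn [ 1.1 -0.1 -0.6] F [-0.9  0.2  0.2] 0.9998248339509571
clock 3.775 pos [0.5161 0.0011 0.3851] shift units [ 2.12 -0.28  6.97] turn [ 1.1 -0.1 -0.6] F [-0.9  0.2  0.2] 0.9998248339509571
```

Call:
move_arm(
  moves=[
    [[0.7, -0.1, 0.8], [1.1, 0, -0.6], 1],
    [[0.7, -0.1, 0.8], [0, 0, 0], 1],
    [[0.7, 0, 0.8], [0, 0, 0], 1],
    [[0, 0, 0.5], [0, 0, 0], 1],
    [[0, 0, 0], [0, 0, 0], 1],
  ],
)

```text
clock: 4.4
position: [0.5986, 0.0122, 0.356]
ee_rot: [0.953, 0.036, 0.299, -0.011]
ft_force: [0.1, 0.6, -0.0]
grip_width: 1.003
```

Run:
```python
from h import *
goto(G(q[3],35),35)
o=get_obs();i=camera_info("wrist");print(R.from_quat(o["ee_rot"]).inv().apply(i["origin"]-o["position"]))
L=[[-.212,.013,-.004],[-.212,-.013,-.004],[-.155,.013,-.004],[-.155,-.013,-.004],[-.187,0,.003]]
print(proj("wrist",W(q,C(q[3],L)),i).round().tolist())
print("scene",proj("scene",W(q,C(q[3],L))).round().tolist())
a=camera("wrist")[:,:,::-1];b=camera("scene")[:,:,::-1]
cv2.imwrite("pics/w2.png",np.vstack([cv2.resize(a[:300],(480,225)),cv2.resize(b[150:310,180:360],(405,360))[:, :].copy() if 0 else cv2.copyMakeBorder(cv2.resize(b[150:310,180:360],(405,360)),0,0,0,75,0)]))
```

```text
clock 4.4 pos [0.5986 0.0122 0.356 ] shift units [0.08 0.08 4.11] turn [0.  0.1 0. ] F [ 0.1  0.6 -0. ] 1.0027731863934206
[ 0.07503815 -0.00117831 -0.14298116]
[[307.0, 190.0], [342.0, 190.0], [310.0, 220.0], [338.0, 220.0], [324.0, 197.0]]
scene [[273.0, 217.0], [265.0, 211.0], [278.0, 228.0], [271.0, 222.0], [269.0, 221.0]]
```

View pics/w2.png

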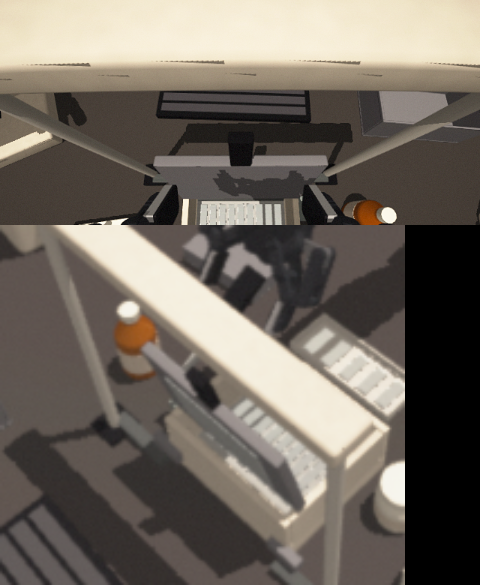

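The tongue is centred at about full-frame pixel (321,176-217), within about 2 mm of the model. The bar is close to the wrist camera, so I'll lean a little more and go in.

Call:
move_arm(
  moves=[
    [[-0.3, 0.08, 0.8], [0, 5, 0], 1],
    [[0, 0, 0.8], [0, 0, 0], 1],
    [[0, 0, 0.6], [0, 0, 0], 0.7],
    [[0, 0, 0], [0, 0, 0], 0.7],
  ],
)

```text
clock: 5.0
position: [0.6272, 0.0138, 0.3098]
ee_rot: [0.939, 0.037, 0.342, -0.013]
ft_force: [-0.1, -0.4, 0.3]
grip_width: 0.701
```

Run:
```python
from h import *
goto(G(q[3],40),40);print(get_obs()["joint_pos"])
```

```text
clock 5.0 pos [0.6272 0.0138 0.3098] shift units [0.1  0.06 1.95] turn [-0.1  0.   0.1] F [-0.1 -0.4  0.3] 0.701020761331303
[ 0.29856106 -0.13876365 -0.36452714  1.97136001 -0.08296754  0.60307752
 -1.52253791]
```

Call:
move_arm(
  moves=[
    [[0.1, 0.06, 0.7], [0, 0, 0], 0.7],
    [[0, 0, 0.7], [0, 0, 0], 0.7],
    [[0, 0, 0.5], [0, 0, 0], 0.7],
    [[0, 0, 0], [0, 0, 0], 0.2],
    [[0, 0, 0], [0, 0, 0], 0],
  ],
  squeeze=25,
)

```text
clock: 5.62
position: [0.6596, 0.0163, 0.2763]
ee_rot: [0.939, 0.037, 0.342, -0.014]
ft_force: [-0.4, 1.6, -2.1]
grip_width: 0.297
```

Call:
move_arm(
  moves=[
    [[0, 0, 0], [0, 0, 0], 0],
    [[0, 0, 0], [0, 0, 0], 0],
    [[0, 0, 0], [0, 0, 0], 0],
  ],
)

```text
clock: 6.0
position: [0.6595, 0.0162, 0.2762]
ee_rot: [0.939, 0.037, 0.342, -0.013]
ft_force: [-0.2, 4.7, -0.5]
grip_width: 0.298
```

```bash
cat >> h.py <<'E'
def lean(th): return float(np.interp(th,[0,.3,1.75],[2,8,40]))
def now(o):
    r=R.from_quat(o["ee_rot"]).as_matrix(); g=W(-q[:0] if 0 else q,[0,0,0])
    p=R.from_euler("z",-q[2]).apply(o["position"]-.019*r[:,2]-[q[0],q[1],0])-[.08,0,.105]
    return np.arctan2(p[2],-p[0])+np.arctan2(.003,.187)*0-.016, np.hypot(p[0],p[2]),p[1]
def lower(ths):
    o=get_obs(); th,rad,y=now(o); print("t",o["clock"],"th",round(th,3),"rad",round(rad,4),"y",round(y,4),"F",o["ft_force"].round(1),"w",round(o["grip_width"],3))
    r=R.from_quat(o["ee_rot"]);p=o["position"]
    for t in ths:
        a=lean(t);n=G(t,a);print(t,(r.inv().apply(n-p)/.025).round(2),np.degrees((r.inv()*tool(a)).as_rotvec()).round(1));r=tool(a);p=n
E
python3 -c "
from h import *
lower([1.65,1.55,1.45,1.35,1.25])"
```

```text
t 6.0 th 1.745 rad 0.1891 y 0.0012 F [-0.2  4.7 -0.5] w 0.298
1.65 [-0.57  0.05 -0.48] [-0.1 -2.3  0.2]
1.55 [-0.6   0.   -0.49] [-0.  -2.2 -0. ]
1.45 [-0.66  0.   -0.4 ] [-0.  -2.2 -0. ]
1.35 [-0.71 -0.   -0.31] [ 0.  -2.2 -0. ]
1.25 [-0.75 -0.   -0.21] [-0.  -2.2  0. ]
```

Call:
move_arm(
  moves=[
    [[-0.57, 0.05, -0.45], [0, -2.2, 0], 0],
    [[-0.6, 0, -0.48], [0, -2.2, 0], 0],
    [[-0.66, 0, -0.4], [0, -2.2, 0], 0],
    [[-0.71, 0, -0.3], [0, -2.2, 0], 0],
    [[-0.75, 0, -0.2], [0, -2.2, 0], 0],
  ],
)

```text
clock: 6.62
position: [0.5667, 0.0088, 0.2678]
ee_rot: [0.967, 0.039, 0.253, -0.01]
ft_force: [1.8, 9.9, 3.6]
grip_width: 0.297
```

```bash
python3 -c "
from h import *
lower([1.15,1.05,.95,.86,.77])
a=camera('scene')[:,:,::-1][120:300,180:380];cv2.imwrite('pics/s3.png',cv2.resize(a,None,fx=3,fy=3))"
```

```text
t 6.625 th 1.26 rad 0.1874 y 0.0009 F [1.8 9.9 3.6] w 0.297
1.15 [-0.85  0.03 -0.12] [-0.1 -2.6  0.3]
1.05 [-0.78 -0.   -0.01] [ 0.  -2.2 -0. ]
0.95 [-0.77  0.    0.09] [-0.  -2.2  0. ]
0.86 [-0.68 -0.    0.17] [ 0. -2. -0.]
0.77 [-0.65 -0.    0.25] [ 0. -2. -0.]
```

View pics/s3.png

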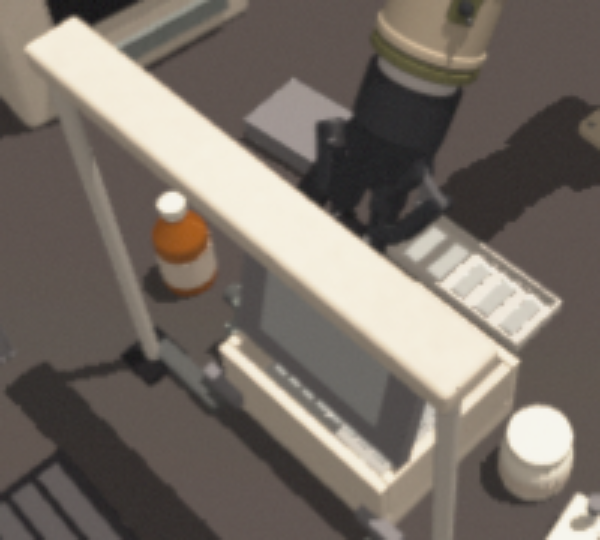

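The cover follows the gripper in the grasp (around 330,290 in the crop). I'll carry on lowering.

Call:
move_arm(
  moves=[
    [[-0.8, -0.05, -0.1], [0, -2.4, 0], 0],
    [[-0.78, 0, 0], [0, -2.2, 0], 0],
    [[-0.77, 0, 0.09], [0, -2.2, 0], 0],
    [[-0.68, 0, 0.17], [0, -2, 0], 0],
    [[-0.65, 0, 0.25], [0, -2, 0], 0],
  ],
)

```text
clock: 7.3
position: [0.4867, 0.0024, 0.2187]
ee_rot: [0.986, 0.039, 0.16, -0.006]
ft_force: [-1.5, 5.1, 3.1]
grip_width: 0.302
```

```bash
python3 -c "
from h import *
lower([.7,.62,.55,.48,.42])"
```

```text
t 7.3 th 0.771 rad 0.1861 y 0.0006 F [-1.5  5.1  3.1] w 0.302
0.7 [-0.5   0.02  0.22] [-0.  -1.6  0.2]
0.62 [-0.52 -0.    0.34] [ 0.  -1.8 -0. ]
0.55 [-0.42  0.    0.34] [ 0.  -1.5 -0. ]
0.48 [-0.38 -0.    0.38] [-0.  -1.5 -0. ]
0.42 [-0.3   0.    0.35] [ 0.  -1.3 -0. ]
```

Call:
move_arm(
  moves=[
    [[-0.5, 0, 0.22], [0, -1.6, 0], 0],
    [[-0.52, 0, 0.34], [0, -1.8, 0], 0],
    [[-0.42, 0, 0.34], [0, -1.5, 0], 0],
    [[-0.38, 0, 0.38], [0, -1.5, 0], 0],
    [[-0.3, 0, 0.35], [0, -1.3, 0], 0],
  ],
)

```text
clock: 7.92
position: [0.4454, -0.0008, 0.1638]
ee_rot: [0.995, 0.039, 0.092, -0.004]
ft_force: [-2.9, 6.5, 3.4]
grip_width: 0.293
```

```bash
python3 -c "
from h import *
lower([.36,.3,.25,.2,.15])"
```

```text
t 7.925 th 0.411 rad 0.1871 y 0.0004 F [-2.9  6.5  3.4] w 0.293
0.36 [-0.22  0.02  0.32] [-0.  -1.2  0.2]
0.3 [-0.24 -0.    0.39] [ 0.  -1.3 -0. ]
0.25 [-0.17 -0.    0.34] [ 0. -1.  0.]
0.2 [-0.15  0.    0.35] [ 0. -1. -0.]
0.15 [-0.12 -0.    0.36] [ 0. -1.  0.]
```

Call:
move_arm(
  moves=[
    [[-0.22, 0, 0.32], [0, -1.2, 0], 0],
    [[-0.24, 0, 0.39], [0, -1.3, 0], 0],
    [[-0.17, 0, 0.34], [0, -1, 0], 0],
    [[-0.15, 0, 0.35], [0, -1, 0], 0],
    [[-0.12, 0, 0.36], [0, -1, 0], 0],
  ],
)

```text
clock: 8.55
position: [0.429, -0.0022, 0.1165]
ee_rot: [0.998, 0.039, 0.044, -0.002]
ft_force: [-3.0, 6.6, 2.0]
grip_width: 0.299
```

```bash
python3 -c "
from h import *
lower([.12,.09,.06,.03,.0])"
```

```text
t 8.55 th 0.147 rad 0.1874 y 0.0003 F [-3.   6.6  2. ] w 0.299
0.12 [-0.04  0.01  0.2 ] [-0.  -0.6  0.2]
0.09 [-0.05  0.    0.22] [ 0.  -0.6 -0. ]
0.06 [-0.04  0.    0.22] [-0.  -0.6  0. ]
0.03 [-0.03 -0.    0.22] [ 0.  -0.6 -0. ]
0.0 [-0.03 -0.    0.22] [ 0.  -0.6 -0. ]
```

Call:
move_arm(
  moves=[
    [[-0.04, 0, 0.2], [0, -0.6, 0], 0],
    [[-0.05, 0, 0.22], [0, -0.6, 0], 0],
    [[-0.04, 0, 0.22], [0, -0.6, 0], 0],
    [[-0.03, 0, 0.22], [0, -0.6, 0], 0],
  ],
)

```text
clock: 9.05
position: [0.426, -0.0024, 0.0945]
ee_rot: [0.999, 0.039, 0.022, -0.001]
ft_force: [-6.6, 6.4, 0.6]
grip_width: 0.299
```

Call:
move_arm(
  moves=[
    [[-0.02, 0, 0.12], [0, -0.5, 0], 0],
    [[0, 0, 0.12], [0, 0, 0], 0],
    [[0, 0, 0.08], [0, 0, 0], 0],
  ],
)

```text
clock: 9.43
position: [0.4257, -0.0024, 0.0864]
ee_rot: [0.999, 0.039, 0.018, -0.001]
ft_force: [-6.9, 6.4, 1.9]
grip_width: 0.3
```

Call:
move_arm(
  moves=[
    [[0, 0, 0.08], [0, 0, 0], 0],
    [[0, 0, 0.06], [0, 0, 0], 0],
    [[0, 0, 0], [0, 0, 0], 0],
  ],
)

```text
clock: 9.8
position: [0.4257, -0.0024, 0.0829]
ee_rot: [0.999, 0.039, 0.017, -0.001]
ft_force: [-6.4, 6.9, 0.9]
grip_width: 0.302
```

```bash
python3 -c "
from h import *
lower([0])
a=camera('scene')[:,:,::-1][150:300,200:380];cv2.imwrite('pics/s4.png',cv2.resize(a,None,fx=3.3,fy=3.3,interpolation=2))
L=[[-.155,.11,.012],[-.155,-.11,.012]]
for t in(0,.05,.1):print(((proj('scene',W(q,C(t,L)))-[200,150])*3.3).round(1).tolist())"
```

```text
t 9.8 th -0.033 rad 0.1873 y 0.0003 F [-6.4  6.9  0.9] w 0.302
0 [ 0.02  0.01 -0.25] [-0.  -0.   0.2]
[[504.4, 287.1], [324.1, 146.6]]
[[504.4, 282.8], [323.2, 141.9]]
[[504.2, 278.9], [321.9, 137.4]]
```

View pics/s4.png

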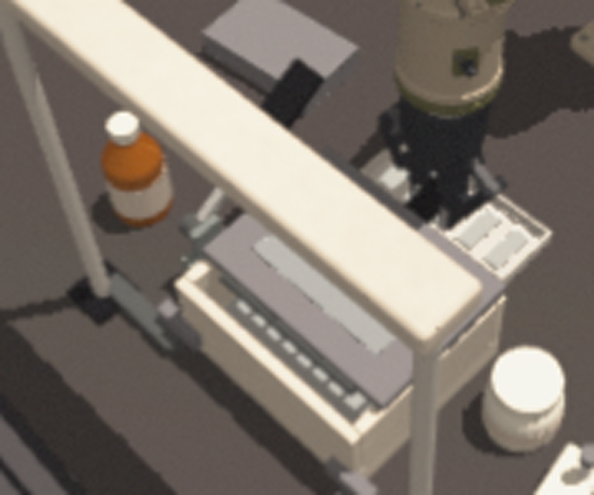

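The cover looks nearly shut: its right front corner is at (503,282), against (504,287) predicted for shut. I'll keep easing it down until the stop shows in the force.

Call:
move_arm(
  moves=[
    [[0, 0, 0.08], [0, 0, 0], 0],
    [[0, 0, 0.08], [0, 0, 0], 0],
    [[0, 0, 0], [0, 0, 0], 0],
  ],
)

```text
clock: 10.22
position: [0.4258, -0.0024, 0.0788]
ee_rot: [0.999, 0.039, 0.017, -0.001]
ft_force: [-5.9, 6.5, 0.8]
grip_width: 0.297
```

Call:
move_arm(
  moves=[
    [[0, 0, 0.08], [0, 0, 0], 0],
    [[0, 0, 0.08], [0, 0, 0], 0],
    [[0, 0, 0], [0, 0, 0], 0],
  ],
)

```text
clock: 10.6
position: [0.4262, -0.0024, 0.0766]
ee_rot: [0.999, 0.039, 0.018, -0.001]
ft_force: [-18.9, 6.5, 26.9]
grip_width: 0.3
```

```bash
python3 -c "
from h import *
b=cv2.resize(camera('scene')[:,:,::-1][150:300,200:380],None,fx=3.3,fy=3.3,interpolation=2)
a=cv2.imread('pics/s4.png')
w=camera('wrist')[:,:,::-1]
cv2.imwrite('pics/s5.png',np.vstack([np.hstack([a[200:420,150:520],b[200:420,150:520]]),cv2.resize(w[:310],(740,358))]))
L=[[-.155,.11,.012],[-.155,-.11,.012]]
for t in(0,.05):print((proj('wrist',W(q,np.vstack([C(t,L),[[-.075,.11,.105],[-.075,-.11,.105]]])))*1.156+[0,220]).round(1).tolist())"
```

```text
[[60.1, 472.2], [689.0, 474.8], [87.3, 461.6], [661.3, 464.0]]
[[39.3, 478.0], [710.3, 480.7], [87.3, 461.6], [661.3, 464.0]]
```

View pics/s5.png

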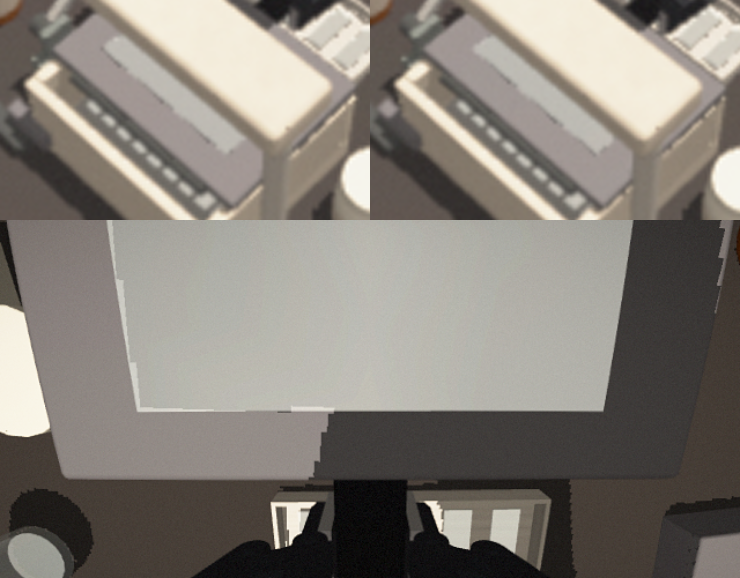

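The cover's front corners in the wrist view are at (64,478) and (679,478), a width of 615. The model gives 629 for shut and 671 at 0.05 rad, so together with the 27 N rise the cover is on its stop. I'll release it and rise.

Call:
move_arm(
  moves=[
    [[0, 0, -0.03], [0, 0, 0], 0],
    [[0, 0, 0], [0, 0, 0], 0.35],
    [[0, 0, 0], [0, 0, 0], 0.5],
    [[0, 0, 0], [0, 0, 0], 0.7],
    [[0, 0, 0], [0, 0, 0], 0.7],
  ],
)

```text
clock: 11.32
position: [0.4273, -0.0035, 0.0757]
ee_rot: [0.999, 0.039, 0.019, -0.0]
ft_force: [-0.3, 0.7, -0.1]
grip_width: 0.696
```

Call:
move_arm(
  moves=[
    [[0, 0, -0.5], [0, 0, 0], 0.8],
    [[0, 0, -0.8], [0, 0, 0], 0.8],
    [[0, 0, -1], [0, 0, 0], 0.8],
    [[0, 0, -1], [0, 0, 0], 0.8],
    [[0, 0, -1], [0, 0, 0], 0.8],
  ],
)

```text
clock: 11.95
position: [0.4232, -0.0035, 0.1849]
ee_rot: [0.999, 0.039, 0.019, -0.0]
ft_force: [1.0, -0.1, -0.0]
grip_width: 0.798
```

Run:
```python
from h import *
o=get_obs();print(o["position"],o["ft_force"].round(1),o["grip_width"])
L=[[-.155,.11,.012],[-.155,-.11,.012],[-.212,.013,.01],[-.212,-.013,.01]]
pd=W(q,[-.0642,-.145,.1744]);print("pad",pd)
print(proj("wrist",np.vstack([W(q,C(0,L)),pd])).round().tolist(),proj("wrist",W(q,C(.05,L))).round().tolist())
cv2.imwrite("pics/w6.png",camera("wrist")[:,:,::-1])
goto(pd[0]+[0,0,.04],0)
```

```text
[ 0.42323535 -0.00353886  0.18490202] [ 1.  -0.1 -0. ] 0.7977711723329985
pad [[ 0.47889001 -0.14415292  0.1744    ]]
[[176.0, 166.0], [466.0, 167.0], [305.0, 235.0], [337.0, 235.0], [577.0, 166.0]] [[171.0, 167.0], [471.0, 168.0], [304.0, 240.0], [338.0, 240.0]]
clock 12.0 pos [ 0.4246 -0.0035  0.188 ] shift units [ 1.77  5.78 -0.98] turn [ 0.1 -2.4  0.1] F [2.2 0.7 4. ] 0.7988771880145933
```

View pics/w6.png

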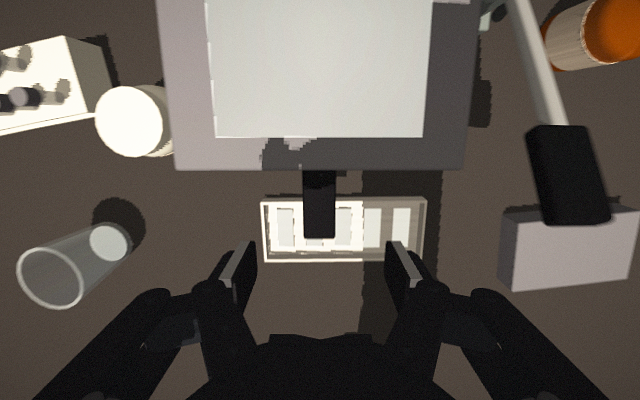

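The cover is shut: its corners at (174,170) and (466,170) match the model's (176,166) and (466,167). The pad centre is at about (566,175), roughly 5 mm from the prediction. Next is the lever.

Call:
move_arm(
  moves=[
    [[0, 0.6, -0.8], [0, -2.4, 0], 0.4],
    [[0.4, 1, -0.3], [0, 0, 0], 0],
    [[0.4, 1, 0], [0, 0, 0], 0],
    [[0.4, 1, 0], [0, 0, 0], 0],
    [[0.4, 1, 0], [0, 0, 0], 0],
  ],
)

```text
clock: 12.62
position: [0.4717, -0.116, 0.2113]
ee_rot: [0.999, 0.039, -0.002, 0.0]
ft_force: [0.3, 0.2, 0.5]
grip_width: 0.003
```

Call:
move_arm(
  moves=[
    [[0, 1, 0], [0, 0, 0], 0],
    [[0, 0, 0.5], [0, 0, 0], 0],
    [[0, 0, 0.3], [0, 0, 0], 0],
    [[0, 0, 0], [0, 0, 0], 0],
  ],
)

```text
clock: 13.12
position: [0.4727, -0.1391, 0.1899]
ee_rot: [0.999, 0.039, -0.003, 0.0]
ft_force: [0.5, -0.0, 0.5]
grip_width: 0.001
```

Run:
```python
from h import *
goto(np.array([.476,-.141,.175]),0)
b=camera('scene')[:,:,::-1][120:270,200:380]
cv2.imwrite("pics/s7.png",cv2.resize(b,None,fx=3.3,fy=3.3,interpolation=2))
```

```text
clock 13.125 pos [ 0.4727 -0.1391  0.1899] shift units [0.13 0.09 0.6 ] turn [-0.   0.3  0.2] F [ 0.5 -0.   0.5] 0.0005301737641000484
```

View pics/s7.png

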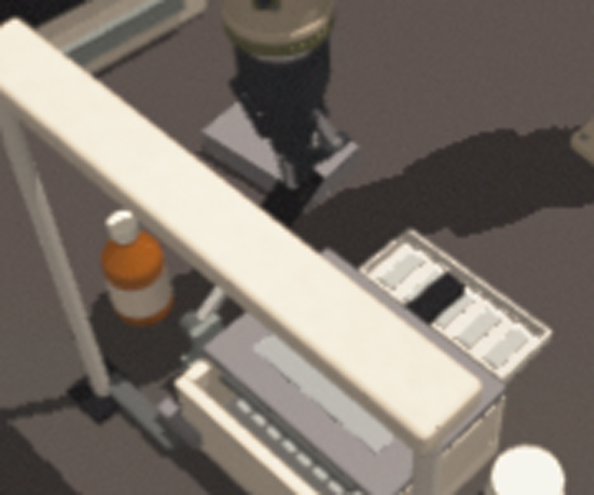

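The fingertips stand over the pad (about 290,190). I'll press down along its arc.

Call:
move_arm(
  moves=[
    [[0, 0.05, 0.3], [0, 0, 0], 0],
    [[0, 0, 0.3], [0, 0, 0], 0],
    [[-0.1, 0, 0.2], [0, 0, 0], 0],
    [[-0.1, 0, 0.2], [0, 0, 0], 0],
  ],
)

```text
clock: 13.68
position: [0.4685, -0.1419, 0.166]
ee_rot: [0.999, 0.039, -0.002, 0.001]
ft_force: [-2.0, -0.6, 7.5]
grip_width: -0.002
```

Call:
move_arm(
  moves=[
    [[-0.12, 0, 0.25], [0, 0, 0], 0],
    [[-0.12, 0, 0.25], [0, 0, 0], 0],
    [[-0.1, 0, 0.25], [0, 0, 0], 0],
  ],
)

```text
clock: 14.05
position: [0.4598, -0.1426, 0.1469]
ee_rot: [0.999, 0.039, -0.002, 0.001]
ft_force: [0.3, 0.4, 3.7]
grip_width: 0.001
```

Call:
move_arm(
  moves=[
    [[-0.08, 0, 0.25], [0, 0, 0], 0],
    [[-0.08, 0, 0.25], [0, 0, 0], 0],
    [[-0.06, 0, 0.25], [0, 0, 0], 0],
    [[-0.03, 0, 0.25], [0, 0, 0], 0],
  ],
)

```text
clock: 14.55
position: [0.4528, -0.1429, 0.1212]
ee_rot: [0.999, 0.039, -0.003, 0.0]
ft_force: [0.2, -0.3, 0.0]
grip_width: -0.001
```

Call:
move_arm(
  moves=[
    [[0, 0, 0.2], [0, 0, 0], 0],
    [[0, 0, 0.15], [0, 0, 0], 0],
    [[0, 0, 0], [0, 0, 0], 0],
    [[0, 0, 0], [0, 0, 0], 0],
  ],
)

```text
clock: 15.05
position: [0.4533, -0.143, 0.1133]
ee_rot: [0.999, 0.039, -0.002, 0.0]
ft_force: [-0.3, -0.2, -0.1]
grip_width: 0.003
```

The force fell to zero at z 0.121, so the lever has snapped over. I'll withdraw and check.

Call:
move_arm(
  moves=[
    [[0, 0, -0.8], [0, 0, 0], 0],
    [[0, 0, -1], [0, 0, 0], 0],
    [[0, 0, -1], [0, 0, 0], 0],
    [[-0.5, 0, -1], [0, 0, 0], 0],
    [[-0.5, 0, -0.5], [0, 0, 0], 0],
  ],
)

```text
clock: 15.68
position: [0.4288, -0.145, 0.2221]
ee_rot: [0.999, 0.039, -0.002, 0.001]
ft_force: [0.9, -1.1, -0.4]
grip_width: -0.001
```

Run:
```python
from h import *
goto(np.array([.44,-.14,.2]),0)
i=camera_info("wrist")
for n,P in(("down",[-.09,-.145,.097]),("up",[-.064,-.145,.174])):print(n,proj("wrist",W(q,P),i))
print(proj("wrist",W(q,C(0,[[-.155,.11,.012],[-.155,-.11,.012],[-.212,0,.01]])),i).round())
cv2.imwrite("pics/w8.png",camera("wrist")[:,:,::-1])
```

```text
clock 15.675 pos [ 0.4288 -0.145   0.2221] shift units [ 0.46 -0.16  0.88] turn [0.1 0.2 0.1] F [ 0.9 -1.1 -0.4] -0.0014263467145208648
down [[324.72806865 161.31577174]]
up [[326.82011988 144.57164757]]
[[ 42. 150.]
 [285. 148.]
 [170. 209.]]
```

View pics/w8.png

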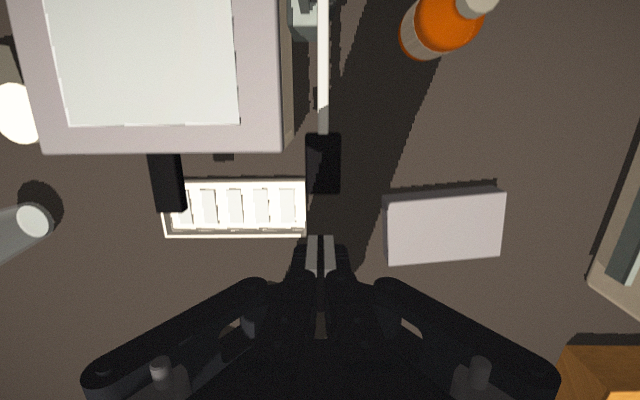

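The pad is at (323,163), which matches the down prediction (325,161) rather than the up one (327,145). The cover's corners at (42,153) and (284,152) match shut, and the bystanders in view are standing. The arm is clear, so I'm handing in.

```bash
python3 -c "
from workcell import *
hand_in();o=get_obs();print(o['clock'],o['ft_force'])"
```

```text
the job is handed in; nothing more can be done
the job is handed in; nothing more can be done
```

The incubator is closed: I lowered the cover by its tongue to its stop, pressed the lever down until it snapped over, and handed the job in at about 15.7 s. `hand_in` reported no verdict.

**Cover:** The last 0.35 rad were commanded at about 0.4 rad/s or slower. The cover met its stop at a tool height about 12 mm below what I had calculated, probably because the tongue sat differently between the pads. I confirmed it was shut by the rise to about 27 N at the stop and by its corners in the wrist camera, which matched the shut position to within a few pixels.

**Lever:** The force readings while pressing peaked at about 7.5 N and fell to zero when the detent took it. After I withdrew, the last wrist picture showed the pad at the lowered position (pixel 323,163 against 325,161 predicted).

**Bystanders and arm:** The bystanders visible in that picture were standing where they had been; the tube rack was out of view and I did not check it again. The arm was clear, with only about 1 N of noise at the wrist.

**Stall:** Early on the arm stopped short of a commanded turn because joint 2 reached its limit. I fixed this by moving farther out and lower; nothing was touched.

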